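Hold the reference tile over the analyser window

TASK

Free the white reference tile from its transport dock: turn the captive brass hex nut about a quarter turn anticlockwise, until its steel tongue no longer covers the tile, while the tile stays in its nest. Then lift the tile by its black handle and carry it over the tube rack to the analyser, without bumping the rack or displacing the glassware and bottles. Finish holding the tile still and level about 1 cm above the black-framed window, centred on it, its long side along the frame's long side and never touching the analyser; the program ends with the tile still gripped in the air there, not put down.

Things in the scene. Friction and masses are not known exactly. Their poses are not given: they have to be found in the camera images.
- nut (a point): Centre of the brass hex nut: 28 mm across flats, 30 mm tall (40 to 70 mm above the bench, this point at 55), axis vertical, captive: it turns in place and does not rise. A pair of flats faces this frame's +x and -x, the others follow at 60 degree steps. A steel tongue 16 mm wide turns with it, below it, 21 to 27 mm above the bench, reaching 60 mm from the axis along this frame's -x.
- clamp (a joint): Angle of nut and tongue, rad: 0 = tongue points straight over the tile (covers the last 10 mm of its end), grows anticlockwise seen from above, stop at 1.6. The tongue is fully clear of the tile from 0.9. Turns with steady friction of about 0.15 N m and stays where left; starts between 0 and 0.25.
- nest (a point): Centre of the dock's nest floor, 12 mm above the bench, where the tile lies at the start; x along the dock and tile length, pointing to the nut, z up. Rims 5 mm high stand 2 mm off the tile's two long sides and one end; the tile lifts straight up.
- tile_handle (a point): Centre of the black handle of the loose reference tile, 33 mm above the tile's underside, 45 mm above the bench at the start; z up. Tile: white plate 80 (x) x 50 (y) x 8 mm; on its middle the handle, an upright block 30 (x) x 16 (y) x 50 mm, 8 to 58 mm above the underside; grip it across its 16 mm (y). Mass 0.1 to 0.2 kg.
- window (a point): Centre of the analyser's window, flush in its flat top 75 mm above the bench; x along the long side of the flush black frame (86 x 56 mm, centred here), z up.
- dock: Transport dock fixed to the bench: black base plate 165 x 90 x 12 mm carrying nest and nut; origin on the bench, x along its length: nest centre at x = -50 mm, nut axis at x = +40 mm; z up.
- analyser: Fixed white and grey instrument; origin on the bench below the window centre, axes as the window's. Spans x -140 to +180 mm, y -110 to +110 mm, top at 75 mm; its tilted display stands at x 100 to 170, up to 40 mm above the top; keypad on the -x side.
- tile: The tile; origin at the centre of its underside, axes as tile_handle.
- rack: Blue test-tube rack fixed to the bench between dock and analyser, 220 (x) x 70 (y) mm, capped tubes up to 126 mm above the bench; origin at the centre of its underside.
- beaker_a: Glass beaker, 72 mm across, 95 mm tall, loose; origin at the centre of its underside. To be left alone.
- beaker_b: Clear plastic beaker, 66 mm across, 85 mm tall, loose; origin at the centre of its underside. To be left alone.
- bottle: Amber reagent bottle, 64 mm across, 150 mm tall, loose; origin at the centre of its underside. To be left alone.
- jar: White jar with blue cap, 68 mm across, 90 mm tall, loose; origin at the centre of its underside. To be left alone.
- vial: Small glass vial with black cap, 27 mm across, 60 mm tall, loose; origin at the centre of its underside. To be left alone.
Mind the look-alikes: they are no part of the job. Leave any pink or purple look-alike of the tile alone.

How it is judged:
By the outcome, as a careful person would: the job done as asked, in the order asked, and still so for the second after the job is handed in, while the arm keeps its last pose, push and grip.
It also fails if it takes over 54 s, if anything falls off the work surface, if the arm or the gripper's body presses on something with over 40 N, if the wrist force passes 120 N, or if a joint passes its speed limit or range.

ROBOT

A 6-joint arm with a two-finger parallel gripper is mounted at the origin on the work surface. World frame = base frame: x ahead of the robot, y to its left, z up, the work surface at z = 0. Lengths are in m, angles in degrees, forces in N, time in s.
With the tool pointing down it reaches from about 0.3 to 0.75 m from the base axis. Payload 8.5 kg.
Tool frame: the origin (TCP) lies on the centre line of the jaws, within the pads' length; the fingertips stand 17 mm ahead of it and the grasp point (between the pads) lies 2 mm behind it (env.tip_extent is the distance from the TCP to the fingertips, in m); z points along the fingers, y is the direction in which the jaws open and shut (so a half turn about z gives the same grasp; the last joint's range is limited). The gripper opens to 85 mm and grips with 20 to 120 N. Pads are 22 mm wide; open, the fingers measure 114 mm over their backs; the gripper's body (76 mm by 85 mm) begins 54 mm behind the grasp point. The pads swing forward as they close: fully open they stand 13 mm farther back than shut.
Start: joints at [-83.956, 21.807, 74.336, -0, 83.858, -12.336], TCP at [0.173, -0.522, 0.248] pointing down, gripper open.
Joint ranges: [-178.18, 178.18], [-50.72, 133.34], [12.68, 142.11], [-81.47, 261.47], [9.98, 163.14], [-165.26, 165.26]. Speed limits (degrees/s): [136.94, 136.94, 180, 180, 180, 180].

INTERFACE

Orientations are given as a 3x3 rotation matrix whose columns are the frame's x, y, z axes.
In Python, from rig import telemetry, get_image, camera_params, close_job, env gives the robot as it stands.
- The arm moves only by the tool apply_moves, never from a script. Its argument "motion" is a list of rows, each an object of numbers: "tx", "ty", "tz": the shift along the tool's x, y, z in cm; "turn": the turn about the tool's z in degrees; "jaw": the gripper's target within -1 to 1 (fully open at 1, half-way at 0, shut at -1). In form: [{"tx": .., "ty": .., "tz": .., "turn": .., "jaw": ..}, ...]. A call has 1 to 5 rows; each row is the pose to reach, as a shift and turn from the pose measured when the call began, along the tool's axes at that moment; what a row does not reach only later rows make up. A row lasts 1/12 s, in which the tool goes at most 41.7 mm and 7.16 degrees, less where a joint would pass 70% of its speed; a pose out of reach is approached as far as the arm can. A call with a gripper value outside its range is refused whole. The fingers move at their own pace and stop on an object; "squeeze" is the grip in N (left out, the last holds). Time passes only in rows, so rows that repeat a pose let the fingers close. It gives the time, the measured TCP pose, the force and the opening at its end, in the units of the state.
- telemetry.observe(): the state, without advancing time (a new reading comes with each control period).
- get_image(name): name is "scene" or "top" or "wrist"; returns (picture, depth): 384x512x3 uint8, red, green, blue; 384x512 float32, m along the optical axis (not along the pixel's ray), 0 where there is no reading.
- camera_params(name): a dict with "fx", "fy", "cx", "cy" (pixels), "D" ([k1, k2, p1, p2, k3] as OpenCV has them; the pictures are not rectified), "rvec" (rotation vector, rad) and "tvec" (3), from world to camera coordinates, as OpenCV has them. Camera axes: x right, y down, z forward; pixel columns grow to the right and rows downward; lengths in m; the calibration is good to about 2 mm. A picture is of the moment at which its call begins: read the wrist's pose just before it. camera_params takes no time and is no camera call; for the wrist camera it gives the pose at the moment of the call.
- close_job(): hands the job in, once; it reports no verdict.
The state is a dict: "time_s": time; "q": joint angles; "qvel": joint speeds; "joint_efforts": joint torques, N m; "position": TCP position; "tool_rot": TCP orientation; "ft_force": force on the tool from outside, world axes, zero at the start; "wrist_torque": the same for the moment, N m; "grip_width": finger opening in m.
Only numpy, scipy, OpenCV 4.12 (cv2) and the standard library are available. Lean on these libraries where they do the work, as an engineer would, in place of code of your own. Each camera call takes 0.05 s, during which the arm holds its last target. There are 200 camera calls.

## Working session

There is one attempt and no reset: what is moved stays moved. The work goes in short steps, Python scripts to look and compute and a tool call to move; the robot and the scene stay as the last step left them, time stands still between calls to the robot, and variables do not carry over. Pictures are saved under pics/ and viewed, about 8 in all and at most 12, crops included, and the job is handed in when it is done.

Besides the shell and the picture viewer there is one more tool, called as name(argument=value, ...), one argument or row to a line, values as JSON. apply_moves: Moves the arm, as the interface text tells. Its arguments: {"type":"object","properties":{"motion":{"type":"array"},"squeeze":{"type":"number"}},"required":["motion"]}

```bash
ls; mkdir -p pics
python3 - <<'E'
from rig import telemetry, get_image, camera_params, env
import cv2, numpy as np
s=telemetry.observe(); print(s); print(env.tip_extent)
for n in ("scene","top"):
    im,d=get_image(n); cv2.imwrite(f"pics/{n}0.png",im[:,:,::-1]); np.save(f"pics/{n}0_d.npy",d); print(n,camera_params(n))
a=cv2.imread("pics/top0.png"); cv2.imwrite("pics/top0b.png",cv2.resize(a,(800,600)))
a=cv2.imread("pics/scene0.png"); cv2.imwrite("pics/scene0b.png",cv2.resize(a,(800,600)))
E
```

```text
pics
{'time_s': 0.0, 'q': array([-8.39565511e+01,  2.18413429e+01,  7.43847767e+01, -9.61045266e-04,
        8.38579323e+01, -1.23348104e+01]), 'qvel': array([-0.01486358, -0.01175498, -0.05179111, -0.02392752, -0.00731067,
       -0.08534646]), 'joint_efforts': array([ 4.77566955e-04, -4.48462236e+01, -2.31280804e+01, -1.59162287e-04,
        4.72317712e-03, -3.02211419e-06]), 'position': array([ 0.17338279, -0.52167397,  0.24770832]), 'tool_rot': array([[ 9.48995171e-01,  3.15290558e-01, -1.71032164e-04],
       [ 3.15290464e-01, -9.48994099e-01,  1.45707362e-03],
       [ 2.97093040e-04, -1.43668064e-03, -9.99998924e-01]]), 'ft_force': array([-0.73260546, -0.62368861, -0.43006415]), 'wrist_torque': array([ 0.00561849, -0.00334773, -0.00096891]), 'grip_width': 0.08524690246887572}
0.017
scene {'fx': 424.685827198839, 'fy': 424.685827198839, 'cx': 251.02065770593592, 'cy': 190.66333123009878, 'D': array([0.04198198, 0.        , 0.        , 0.        , 0.        ]), 'rvec': array([ 0.9975194 ,  2.39312876, -1.14218332]), 'tvec': array([ 0.41231524, -0.19048253,  1.68670785])}
top {'fx': 455.11548480085133, 'fy': 455.11548480085133, 'cx': 251.25310210444601, 'cy': 190.3062591442566, 'D': array([-0.17455465,  0.        ,  0.        ,  0.        ,  0.        ]), 'rvec': array([ 2.10533291, -2.12130659,  0.22175923]), 'tvec': array([0.01903926, 0.56903359, 1.63752609])}
```

View pics/top0b.png

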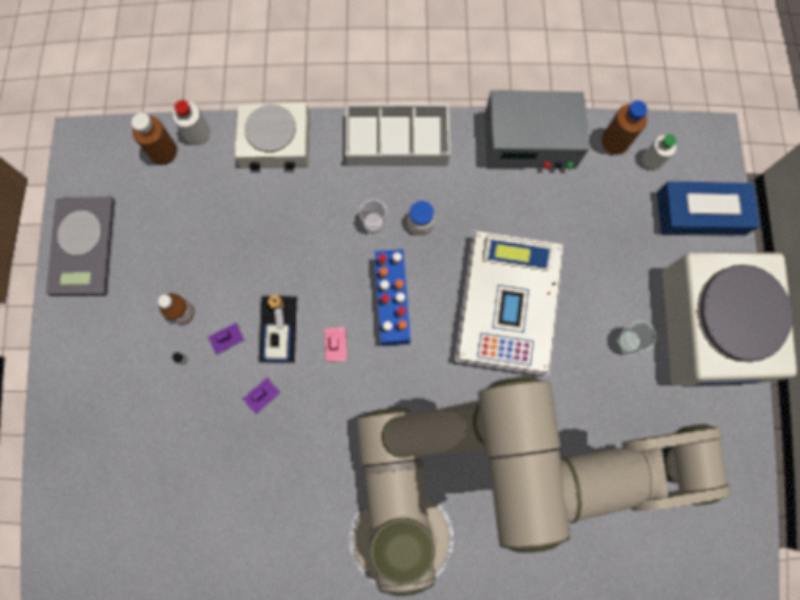

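View pics/scene0b.png

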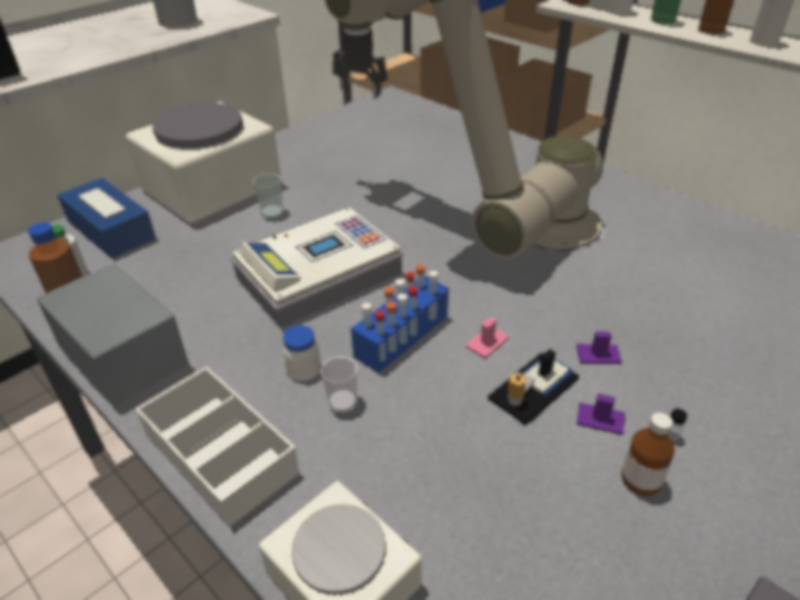

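Views 1–2: the top view (800x600) shows the dock at (278,328), with the nut at (275,302) and the white tile with black handle at (275,343). The rack is at (392,296) and the analyser at (510,302), with its window at (510,308).
Things that could be mistaken for the tile: pink at (336,344), purple at (226,338) and purple at (261,395). The one I want is white and sits in the black dock, at (275,343).

```bash
cat > h.py <<'E'
import cv2, numpy as np
from rig import telemetry, get_image, camera_params
def ray(p,uv):
    K=np.array([[p['fx'],0,p['cx']],[0,p['fy'],p['cy']],[0,0,1]])
    n=cv2.undistortPoints(np.array(uv,float).reshape(-1,1,2),K,p['D']).reshape(-1,2)
    R,_=cv2.Rodrigues(p['rvec']); C=-R.T@p['tvec']
    return C, np.c_[n,np.ones(len(n))]@R
def onz(p,uv,z):
    C,d=ray(p,uv); return C+d*((z-C[2])/d[:,2])[:,None]
def tri(p1,a,p2,b):
    C1,d1=ray(p1,a); C2,d2=ray(p2,b); out=[]
    for x,y in zip(d1,d2):
        A=np.c_[x,-y]; t,*_=np.linalg.lstsq(A,C2-C1,rcond=None)
        out.append(np.r_[(C1+t[0]*x+C2+t[1]*y)/2, np.linalg.norm(C1+t[0]*x-C2-t[1]*y)])
    return np.array(out)
def go(target,s=None):
    s=s or telemetry.observe(); return s['tool_rot'].T@(np.array(target)-s['position'])*100
E
python3 - <<'E'
from h import *
np.set_printoptions(precision=4,suppress=True)
p=camera_params("top"); f=.64
for n,uv,z in [("nut",(274,300),.07),("handle",(275,340),.07),("tileendlow",(277,356),.02),("pink",(336,344),.01),("pur1",(226,338),.01),("pur2",(261,395),.01),("rack1",(390,252),.1),("rack2",(396,340),.1),("window",(511,308),.075),("win top",(514,290),.075),("win bot",(507,328),.075),("bottle",(167,300),.15),("vial",(178,357),.06),("beakb",(372,210),.08),("jar",(421,211),.09),("display",(515,252),.11)]:
    print(n,onz(p,[(uv[0]*f,uv[1]*f)],z)[0])
w=camera_params("wrist"); R,_=cv2.Rodrigues(w['rvec']); C=-R.T@w['tvec']; s=telemetry.observe(); T=s['tool_rot']
print("cam in tool",T.T@(C-s['position']),"\n",T.T@R.T, w['fx'],w['cx'],w['cy'],w['D'])
print(go([.42,.33,.30]))
E
```

```text
nut [0.5625 0.297  0.07  ]
handle [0.4664 0.2922 0.07  ]
tileendlow [0.4348 0.2947 0.02  ]
pink [0.4648 0.1528 0.01  ]
pur1 [0.4807 0.4237 0.01  ]
pur2 [0.3415 0.3334 0.01  ]
rack1 [0.67   0.0201 0.1   ]
rack2 [0.4603 0.0078 0.1   ]
window [ 0.538  -0.2654  0.075 ]
win top [ 0.5816 -0.2744  0.075 ]
win bot [ 0.4901 -0.2539  0.075 ]
bottle [0.5477 0.5326 0.15  ]
vial [0.4275 0.5274 0.06  ]
beakb [0.7816 0.063  0.08  ]
jar [ 0.7748 -0.0553  0.09  ]
display [ 0.6656 -0.2747  0.11  ]
cam in tool [ 0.0836  0.0006 -0.1256] 
 [[ 0.0015 -0.9455 -0.3255]
 [ 1.      0.0014  0.0006]
 [-0.0001 -0.3255  0.9455]] 314.0360217313566 257.2854899919854 195.35869011144226 [0.0299 0.     0.     0.     0.    ]
[ 50.2583 -73.057   -5.1155]
```

apply_moves(
  motion=[
    {"tx":3.9,"ty":-1.4,"tz":-1},
    {"tx":7.8,"ty":-2.7,"tz":-2},
    {"tx":11.7,"ty":-4.1,"tz":-3},
    {"tx":15.6,"ty":-5.4,"tz":-4},
    {"tx":19.5,"ty":-6.8,"tz":-5},
  ],
)

```text
invalid input
```

apply_moves(
  motion=[
    {"tx":3.9,"ty":-1.4},
    {"tx":7.8,"ty":-2.7},
    {"tx":11.7,"ty":-4.1},
    {"tx":15.6,"ty":-5.4},
    {"tx":19.5,"ty":-6.8},
  ],
)

```text
invalid input
```

apply_moves(
  motion=[
    {},
    {},
  ],
)

```text
invalid input
```

Run:
```python
from h import *
import pickle
np.set_printoptions(precision=4,suppress=True)
s=telemetry.observe(); p=camera_params("wrist"); im,d=get_image("wrist"); print(s['time_s'],s['position'],s['qvel'])
cv2.imwrite("pics/w1.png",im[:,:,::-1]); pickle.dump((s,p,im,d),open("pics/w1.pkl","wb"))
for n,t in(("dock",[.43,.26,.28]),):
    print(n,go(t,s))
```

```text
0.1 [ 0.1734 -0.5217  0.2478] [-0.014  -0.0648 -0.1539  0.0096  0.0878 -0.0322]
dock [ 48.9997 -66.0963  -3.1246]
```

View pics/w1.png

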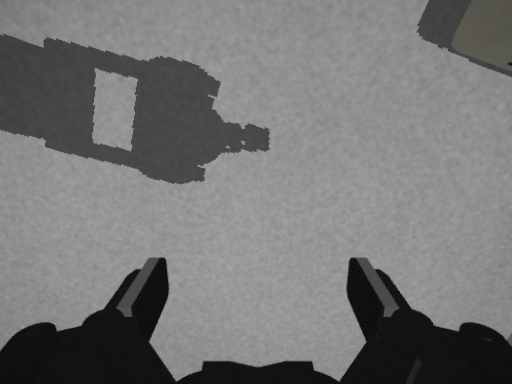

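View 3 shows bare bench and the open fingers, because the moves were refused. Rows seem to need every key, so I'll resend them complete.

apply_moves(
  motion=[
    {"tx":3.9,"ty":-1.4,"tz":-1,"turn":0,"jaw":1},
    {"tx":7.8,"ty":-2.7,"tz":-2,"turn":0,"jaw":1},
    {"tx":11.7,"ty":-4.1,"tz":-3,"turn":0,"jaw":1},
    {"tx":15.6,"ty":-5.4,"tz":-4,"turn":0,"jaw":1},
    {"tx":19.5,"ty":-6.8,"tz":-5,"turn":0,"jaw":1},
  ],
)

```text
time_s: 0.57
position: [0.335, -0.3968, 0.2973]
tool_rot: [[0.949, 0.315, -0.0], [0.315, -0.949, 0.001], [0.0, -0.001, -1.0]]
ft_force: [0.7, -0.3, 0.4]
grip_width: 0.0851
```

apply_moves(
  motion=[
    {"tx":3.9,"ty":-1.4,"tz":0,"turn":0,"jaw":1},
    {"tx":7.8,"ty":-2.7,"tz":0,"turn":0,"jaw":1},
    {"tx":11.7,"ty":-4.1,"tz":0,"turn":0,"jaw":1},
    {"tx":15.6,"ty":-5.4,"tz":0,"turn":0,"jaw":1},
    {"tx":15.6,"ty":-5.4,"tz":0,"turn":0,"jaw":1},
  ],
)

```text
time_s: 0.98
position: [0.4702, -0.2919, 0.2971]
tool_rot: [[0.947, 0.321, 0.001], [0.321, -0.947, 0.003], [0.002, -0.003, -1.0]]
ft_force: [-0.9, -0.5, 1.0]
grip_width: 0.0852
```

Run:
```python
from h import *
import pickle
np.set_printoptions(precision=4,suppress=True)
s=telemetry.observe(); p=camera_params("wrist"); im,d=get_image("wrist"); print(s['time_s'],s['position'],s['qvel'])
cv2.imwrite("pics/w2.png",im[:,:,::-1]); pickle.dump((s,p,im,d),open("pics/w2.pkl","wb"))
for n,t in(("dock",[.43,.26,.28]),):
    print(n,go(t,s))
```

```text
0.9833 [ 0.4702 -0.2919  0.2971] [-5.7329 -0.9978  1.7978 -2.3259 -0.6386 -5.8243]
dock [ 13.9147 -53.5508   1.8743]
```

View pics/w2.png

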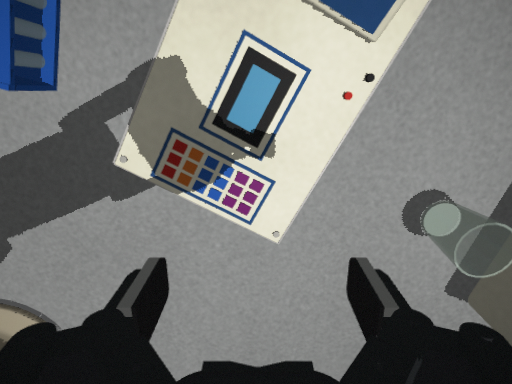

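View 4: the black-framed window is centred near (253,97), with the keypad below it and the display above. Next I'll take a second view from a shifted pose, then move on to the dock.

apply_moves(
  motion=[
    {"tx":4,"ty":-3,"tz":0,"turn":0,"jaw":1},
    {"tx":6,"ty":-6,"tz":0,"turn":0,"jaw":1},
    {"tx":6,"ty":-6,"tz":0,"turn":0,"jaw":1},
    {"tx":6,"ty":-6,"tz":0,"turn":0,"jaw":1},
  ],
)

```text
time_s: 1.37
position: [0.5058, -0.2167, 0.2972]
tool_rot: [[0.947, 0.322, -0.001], [0.322, -0.947, 0.002], [-0.0, -0.002, -1.0]]
ft_force: [0.2, 0.1, -0.4]
grip_width: 0.0855
```

```bash
cat >> h.py <<'E'
import pickle
def shot(n):
    s=telemetry.observe(); p=camera_params("wrist"); im,d=get_image("wrist")
    cv2.imwrite(f"pics/{n}.png",im[:,:,::-1]); pickle.dump((s,p,im,d),open(f"pics/{n}.pkl","wb")); return s,p,im,d
def load(n): return pickle.load(open(f"pics/{n}.pkl","rb"))
np.set_printoptions(precision=4,suppress=True)
E
python3 - <<'E'
from h import *
s,p,im,d=shot("w3"); print(s['time_s'],s['position'],s['qvel'])
R={}
for n in("w2","w3"):
    s,p,im,d=load(n)
    m=((im.max(2)<55)).astype(np.uint8)
    c,h=cv2.findContours(m,cv2.RETR_CCOMP,cv2.CHAIN_APPROX_NONE)
    for i,k in enumerate(c):
        r=cv2.minAreaRect(k)
        if 1500<cv2.contourArea(k) and r[0][1]<200: print(n,r,cv2.contourArea(k))
    g=onz(p,[(253,97)],.075); print(g)
    # blue lcd
    hsv=cv2.cvtColor(im,cv2.COLOR_RGB2HSV); b=cv2.inRange(hsv,(95,90,110),(112,255,255))
    for k in cv2.findContours(b,cv2.RETR_EXTERNAL,cv2.CHAIN_APPROX_NONE)[0]:
        if cv2.contourArea(k)>700:
            r=cv2.minAreaRect(k); print(" blue",r)
print(go([.43,.26,.28]))
E
```

```text
1.3667 [ 0.5058 -0.2167  0.2972] [-3.2518  0.4209 -0.6189 -0.8973 -0.1387 -1.6023]
w2 ((252.85946655273438, 97.05675506591797), (53.79133987426758, 85.32305908203125), 27.407575607299805) 4240.0
w2 ((253.1000213623047, 98.30000305175781), (34.435447692871094, 64.8459701538086), 26.56505012512207) 2097.0
[[ 0.5388 -0.2639  0.075 ]]
 blue ((253.1000213623047, 98.30000305175781), (31.75216293334961, 62.162689208984375), 26.56505012512207)
 blue ((47.80411148071289, 42.28904724121094), (13.620290756225586, 85.05280303955078), 2.12109637260437)
 blue ((4.5, 45.0), (90.0, 9.0), 90.0)
w3 ((307.5150146484375, 152.7041473388672), (49.35712814331055, 77.48009490966797), 29.47589111328125) 3552.0
w3 ((306.9716796875, 152.84906005859375), (31.98223876953125, 60.13327407836914), 29.981639862060547) 1797.0
[[ 0.5741 -0.1888  0.075 ]]
 blue ((264.4000244140625, 223.6999969482422), (107.77848052978516, 48.299068450927734), 26.56505012512207)
 blue ((307.0394592285156, 153.0228271484375), (28.877910614013672, 57.20923614501953), 30.068584442138672)
 blue ((111.15840911865234, 50.41584014892578), (14.129528045654297, 102.68783569335938), 5.710593223571777)
 blue ((51.49999237060547, 59.49999237060547), (78.99998474121094, 118.99998474121094), 0.0)
[  8.1739 -47.7058   1.8056]
```

apply_moves(
  motion=[
    {"tx":1,"ty":-3.9,"tz":0,"turn":0,"jaw":1},
    {"tx":2.2,"ty":-7.8,"tz":0,"turn":0,"jaw":1},
    {"tx":3.5,"ty":-11.6,"tz":0,"turn":0,"jaw":1},
    {"tx":4.7,"ty":-15.5,"tz":0,"turn":0,"jaw":1},
    {"tx":6,"ty":-19.3,"tz":0,"turn":0,"jaw":1},
  ],
)

```text
time_s: 1.83
position: [0.4998, -0.0164, 0.2975]
tool_rot: [[0.948, 0.318, -0.001], [0.318, -0.948, 0.001], [-0.001, -0.002, -1.0]]
ft_force: [1.1, -0.2, -0.4]
grip_width: 0.0855
```

apply_moves(
  motion=[
    {"tx":1.2,"ty":-3.9,"tz":0,"turn":0,"jaw":1},
    {"tx":2.4,"ty":-7.8,"tz":0,"turn":0,"jaw":1},
    {"tx":3.6,"ty":-11.7,"tz":0.5,"turn":0,"jaw":1},
    {"tx":4.8,"ty":-15.6,"tz":1,"turn":0,"jaw":1},
    {"tx":6,"ty":-19.5,"tz":1.8,"turn":0,"jaw":1},
  ],
)

```text
time_s: 2.25
position: [0.4953, 0.1876, 0.2801]
tool_rot: [[0.949, 0.315, 0.001], [0.315, -0.949, 0.001], [0.001, -0.001, -1.0]]
ft_force: [0.3, -0.1, -0.3]
grip_width: 0.0854
```

apply_moves(
  motion=[
    {"tx":1.2,"ty":-3.9,"tz":0,"turn":0,"jaw":1},
    {"tx":2.4,"ty":-7.8,"tz":0,"turn":0,"jaw":1},
    {"tx":2.8,"ty":-9.7,"tz":0,"turn":0,"jaw":1},
    {"tx":2.8,"ty":-9.7,"tz":0,"turn":0,"jaw":1},
    {"tx":2.8,"ty":-9.7,"tz":0,"turn":0,"jaw":1},
  ],
)

```text
time_s: 2.67
position: [0.492, 0.2875, 0.2798]
tool_rot: [[0.949, 0.315, 0.0], [0.315, -0.949, 0.0], [0.0, -0.0, -1.0]]
ft_force: [0.1, -0.7, -0.3]
grip_width: 0.0856
```

Run:
```python
from h import *
s,p,im,d=shot("w4"); print(s['time_s'],s['position'],s['qvel'])
cv2.imwrite("pics/w4c.png",cv2.resize(im[:300,:,::-1],None,fx=1.5,fy=1.5,interpolation=cv2.INTER_CUBIC))
C=[]
for n in("w2","w3"):
    s,p,im,d=load(n)
    m=((im.max(2)<55)).astype(np.uint8)
    for k in cv2.findContours(m,cv2.RETR_EXTERNAL,cv2.CHAIN_APPROX_NONE)[0]:
        r=cv2.minAreaRect(k)
        if 3000<cv2.contourArea(k) and r[0][1]<200 and 200<r[0][0]<350:
            C.append((p,np.array([r[0]])))
            W=onz(p,k.reshape(-1,2),.075)
            print(n,cv2.minAreaRect((W[:,:2]*1000).astype(np.float32)))
            u,v=map(int,r[0]); print('depth pt', d[v,u])
print("tri centre",tri(*C[0],*C[1]))
```

```text
2.6667 [0.492  0.2875 0.2798] [-1.9945 -0.8288  0.8396 -0.0897 -0.0895 -0.1824]
w2 ((536.1153564453125, -264.54351806640625), (55.241737365722656, 85.14250183105469), 80.57282257080078)
depth pt 0.32961845
w3 ((536.5372924804688, -264.5649719238281), (54.55274963378906, 84.35578918457031), 80.65003204345703)
depth pt 0.34970337
tri centre [[ 0.5388 -0.2638  0.0827  0.0003]]
```

View pics/w4c.png

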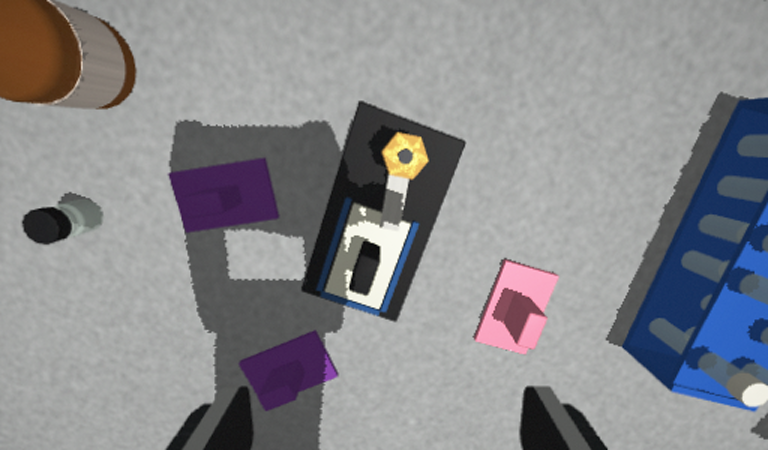

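View 5 (1.5x crop) confirms the choice. The white tile in the black dock has its black handle at about (365,268) and the brass nut at (405,155), with the tongue running from the nut to (392,220). The pink one at (515,305) and the purple ones at (225,195) and (288,370) are the look-alikes.

```bash
cat >> h.py <<'E'
def cloud(p,d):
    v,u=np.indices(d.shape); C,r=ray(p,np.c_[u.ravel(),v.ravel()].astype(float))
    R,_=cv2.Rodrigues(p['rvec']); return (C+r*d.reshape(-1,1)).reshape(*d.shape,3)
def rect(P): 
    c,(w,h),a=cv2.minAreaRect((P[:,:2]*1000).astype(np.float32))
    if w<h: w,h,a=h,w,a+90
    return np.round([*c,w,h,(a+90)%180-90],1)
E
cat > dock.py <<'E'
from h import *
import sys
def big(m):
    n,l,st,_=cv2.connectedComponentsWithStats(m.astype(np.uint8)); return l==1+st[1:,4].argmax()
def dock(n,roi=None):
    s,p,im,d=load(n); X=cloud(p,d); hsv=cv2.cvtColor(im,cv2.COLOR_RGB2HSV)
    near=(abs(X[...,0]-.51)<.11)&(abs(X[...,1]-.29)<.1)
    nut=big(near&(cv2.inRange(hsv,(15,110,70),(32,255,255))>0))
    z=np.median(X[nut][:,2]); ys,xs=np.where(nut); k=cv2.convexHull(np.c_[xs,ys].astype(np.int32)).reshape(-1,2)
    (u,v),r=cv2.minEnclosingCircle(k.astype(np.float32))
    W=onz(p,k,.07); hull=(W[:,:2]*1000).astype(np.float32)
    print(n,"nut px",u,v,"depth z",z,"circ",cv2.minEnclosingCircle(hull), "meanXYZ",X[nut].mean(0))
    q=cv2.approxPolyDP(hull,3,True).reshape(-1,2); print(q.tolist())
    ht=near&(X[...,2]>.064)&(X[...,2]<.078)&(im.max(2)<70)&~nut; ht=big(ht)
    print("handle z",np.median(X[ht][:,2]),"rect",rect(X[ht]),"px",np.argwhere(ht).mean(0)[::-1])
    wh=near&(X[...,2]<.03)&(X[...,2]>.01)&(hsv[...,1]<60)&(im.min(2)>110)
    print("white z",np.median(X[big(wh)][:,2]),"rect",rect(X[big(wh)]))
    base=near&(X[...,2]>.006)&(X[...,2]<.1)
    base=big(base); print("dock rect",rect(X[base]),np.median(X[base][:,2]))
    tg=near&(X[...,2]>.0235)&(X[...,2]<.032)&~nut; tg=big(tg)
    print("tongue rect",rect(X[tg]),np.median(X[tg][:,2]))
if __name__=="__main__":
    for n in sys.argv[1:]: dock(n)
E
python3 dock.py w4
```

```text
w4 nut px 269.5 103.5 depth z 0.07000705688878806 circ ((560.1173095703125, 296.338134765625), 16.28177833557129) meanXYZ [0.5605 0.2965 0.0687]
[[562.1390380859375, 280.1824645996094], [546.9457397460938, 287.89849853515625], [546.1693725585938, 303.0024108886719], [558.6018676757812, 312.54913330078125], [572.720703125, 306.5889892578125], [575.0615844726562, 293.5221252441406]]
handle z 0.07003341938500096 rect [470.9 297.5  28.8  14.7  -0.8] px [242.2891 182.056 ]
white z 0.020165055494569095 rect [470.2 296.8  80.   50.   -0.9]
dock rect [502.8 296.6 165.6  90.1  -0.9] 0.013110295354003432
tongue rect [521.6 290.3  42.3  16.    8.1] 0.02661777697175921
```

The tongue (8.1°) and the hexagon agree on a clamp angle of about 9°, with the dock yaw at -0.9°. I'll move above the nut with the jaws across a pair of flats (tool x yaw 38°) and look again.

apply_moves(
  motion=[
    {"tx":2.0,"ty":0.4,"tz":3,"turn":-6,"jaw":0.5},
    {"tx":4.0,"ty":0.8,"tz":6,"turn":-12,"jaw":0.5},
    {"tx":5.8,"ty":1.2,"tz":9,"turn":-18,"jaw":0.5},
    {"tx":6.7,"ty":1.4,"tz":11,"turn":-19.7,"jaw":0.5},
    {"tx":6.7,"ty":1.4,"tz":12,"turn":-19.7,"jaw":0.5},
  ],
)

```text
time_s: 3.13
position: [0.5615, 0.2917, 0.1566]
tool_rot: [[0.79, 0.613, -0.004], [0.613, -0.79, -0.001], [-0.004, -0.001, -1.0]]
ft_force: [0.2, -0.2, -0.3]
grip_width: 0.0646
```

apply_moves(
  motion=[
    {"tx":0,"ty":0,"tz":0,"turn":0,"jaw":0.5},
    {"tx":0,"ty":0,"tz":0,"turn":0,"jaw":0.5},
  ],
)

```text
time_s: 3.3
position: [0.5617, 0.2901, 0.1569]
tool_rot: [[0.792, 0.611, -0.004], [0.611, -0.792, -0.002], [-0.004, -0.001, -1.0]]
ft_force: [-0.1, -0.1, -0.6]
grip_width: 0.0644
```

Run:
```python
from h import *
from dock import dock
s,p,im,d=shot("w5"); print(s['time_s'],s['position'],s['qvel'],s['grip_width'],s['q'])
try: dock("w5")
except Exception as e: print(e)
a=load("w4");
print("yaw",np.degrees(np.arctan2(s['tool_rot'][1,0],s['tool_rot'][0,0])), go([.5603,.2957,.059],s))
```

```text
3.3 [0.5617 0.2901 0.1569] [ 1.0627 -1.7931 -1.4563  0.2406  0.4198  0.0902] 0.06435493048564558 [16.618  34.2474 68.296  -0.0351 77.7178 68.9896]
w5 nut px 250.0 199.5 depth z 0.0697725771560101 circ ((563.734619140625, 297.68414306640625), 19.53110122680664) meanXYZ [0.5632 0.298  0.0659]
[[548.67431640625, 285.2647399902344], [545.8978271484375, 300.6378173828125], [565.6759643554688, 315.1132507324219], [578.8450317382812, 310.0388488769531], [581.5330200195312, 297.03668212890625], [562.648193359375, 280.29296875]]
handle z 0.07411481224958726 rect [560.6 296.   10.2   8.6  38. ] px [248.8947 206.1645]
white z 0.020318360455412077 rect [482.  296.1 101.7  51.8  -0.8]
dock rect [503.2 296.9 164.6  90.8  -1. ] 0.012799943334423414
tongue rect [518.6 289.9  35.9  16.1   8.5] 0.02657985649178768
yaw 37.63614981506995 [ 0.2726 -0.5179  9.7844]
```

apply_moves(
  motion=[
    {"tx":0.25,"ty":-0.52,"tz":1,"turn":-0.7,"jaw":0.5},
    {"tx":0.25,"ty":-0.52,"tz":3,"turn":-0.7,"jaw":0.5},
    {"tx":0.25,"ty":-0.52,"tz":5,"turn":-0.7,"jaw":0.5},
    {"tx":0.25,"ty":-0.52,"tz":5,"turn":-0.7,"jaw":0.5},
    {"tx":0.25,"ty":-0.52,"tz":5,"turn":-0.7,"jaw":0.5},
  ],
)

```text
time_s: 3.77
position: [0.5601, 0.2966, 0.1083]
tool_rot: [[0.784, 0.621, -0.003], [0.621, -0.784, -0.001], [-0.003, -0.001, -1.0]]
ft_force: [0.3, 0.5, 0.9]
grip_width: 0.064
```

Run:
```python
from h import *
s=telemetry.observe(); print(s['position'],go([.5605,.2958,.059],s),np.degrees(np.arctan2(s['tool_rot'][1,0],s['tool_rot'][0,0])))
```

```text
[0.5601 0.2966 0.1083] [-0.0092  0.0887  4.9314] 38.40807610780126
```

apply_moves(
  motion=[
    {"tx":0,"ty":0.09,"tz":1.5,"turn":0,"jaw":0.5},
    {"tx":0,"ty":0.09,"tz":3,"turn":0,"jaw":0.5},
    {"tx":0,"ty":0.09,"tz":4.4,"turn":0,"jaw":0.5},
    {"tx":0,"ty":0.09,"tz":4.9,"turn":0,"jaw":0.5},
    {"tx":0,"ty":0.09,"tz":4.9,"turn":0,"jaw":0.5},
  ],
)

```text
time_s: 4.18
position: [0.5606, 0.296, 0.0597]
tool_rot: [[0.784, 0.621, -0.002], [0.621, -0.784, -0.001], [-0.003, -0.001, -1.0]]
ft_force: [-0.3, 0.5, 1.0]
grip_width: 0.0639
```

apply_moves(
  motion=[
    {"tx":0,"ty":0,"tz":0,"turn":0,"jaw":-0.2},
    {"tx":0,"ty":0,"tz":0,"turn":0,"jaw":-0.6},
    {"tx":0,"ty":0,"tz":0,"turn":0,"jaw":-0.6},
    {"tx":0,"ty":0,"tz":0,"turn":0,"jaw":-0.6},
    {"tx":0,"ty":0,"tz":0,"turn":0,"jaw":-0.6},
  ],
  squeeze=50,
)

```text
time_s: 4.6
position: [0.5606, 0.2969, 0.0613]
tool_rot: [[0.784, 0.621, -0.001], [0.621, -0.784, 0.001], [-0.0, -0.001, -1.0]]
ft_force: [-4.0, 2.5, 5.3]
grip_width: 0.0269
```

Run:
```python
from h import *
s=telemetry.observe(); print(s['position'],s['ft_force'],s['wrist_torque'],s['grip_width'],np.degrees(np.arctan2(s['tool_rot'][1,0],s['tool_rot'][0,0])))
```

```text
[0.5606 0.2969 0.0613] [-4.0262  2.5104  5.3154] [ 0.3891  0.4872 -0.1287] 0.026899140572703397 38.41497932219434
```

apply_moves(
  motion=[
    {"tx":0,"ty":0,"tz":0,"turn":-4,"jaw":-0.6},
    {"tx":0,"ty":0,"tz":0,"turn":-9,"jaw":-0.6},
    {"tx":0,"ty":0,"tz":0,"turn":-14,"jaw":-0.6},
    {"tx":0,"ty":0,"tz":0,"turn":-19,"jaw":-0.6},
    {"tx":0,"ty":0,"tz":0,"turn":-24,"jaw":-0.6},
  ],
)

```text
time_s: 5.02
position: [0.5605, 0.297, 0.0613]
tool_rot: [[0.459, 0.888, -0.001], [0.888, -0.459, 0.001], [0.0, -0.001, -1.0]]
ft_force: [-0.6, 1.7, -2.7]
grip_width: 0.0267
```

Run:
```python
from h import *
s=telemetry.observe(); print(s['position'],s['ft_force'],s['wrist_torque'],s['grip_width'],np.degrees(np.arctan2(s['tool_rot'][1,0],s['tool_rot'][0,0])),go([.5606,.2966,.0610],s))
```

```text
[0.5605 0.297  0.0613] [-0.6041  1.679  -2.709 ] [ 0.0488 -0.1461 -0.1743] 0.026666174072077522 62.65298685485236 [-0.0316  0.0286  0.034 ]
```

Turning smoothly with low forces, so I'll continue to about 76° in total.

apply_moves(
  motion=[
    {"tx":0,"ty":0,"tz":0,"turn":-5,"jaw":-0.6},
    {"tx":0,"ty":0,"tz":0,"turn":-10,"jaw":-0.6},
    {"tx":0,"ty":0,"tz":0,"turn":-15,"jaw":-0.6},
    {"tx":0,"ty":0,"tz":0,"turn":-20,"jaw":-0.6},
    {"tx":0,"ty":0,"tz":0,"turn":-25,"jaw":-0.6},
  ],
)

```text
time_s: 5.43
position: [0.5604, 0.2971, 0.0614]
tool_rot: [[0.037, 0.999, -0.001], [0.999, -0.037, 0.001], [0.001, -0.001, -1.0]]
ft_force: [0.4, 0.7, -3.7]
grip_width: 0.027
```

apply_moves(
  motion=[
    {"tx":0,"ty":0,"tz":0,"turn":-5,"jaw":-0.6},
    {"tx":0,"ty":0,"tz":0,"turn":-10,"jaw":-0.6},
    {"tx":0,"ty":0,"tz":0,"turn":-15,"jaw":-0.6},
    {"tx":0,"ty":0,"tz":0,"turn":-20,"jaw":-0.6},
    {"tx":0,"ty":0,"tz":0,"turn":-25,"jaw":-0.6},
  ],
)

```text
time_s: 5.85
position: [0.5603, 0.297, 0.0614]
tool_rot: [[-0.393, 0.92, -0.002], [0.92, 0.393, 0.001], [0.001, -0.001, -1.0]]
ft_force: [0.1, 0.3, -4.1]
grip_width: 0.0271
```

apply_moves(
  motion=[
    {"tx":0,"ty":0,"tz":0,"turn":-1.5,"jaw":-0.6},
    {"tx":0,"ty":0,"tz":0,"turn":-1.5,"jaw":-0.6},
  ],
)

```text
time_s: 6.02
position: [0.5603, 0.297, 0.0614]
tool_rot: [[-0.418, 0.909, -0.002], [0.909, 0.418, 0.001], [0.001, -0.001, -1.0]]
ft_force: [0.5, -0.4, -4.8]
grip_width: 0.0269
```

apply_moves(
  motion=[
    {"tx":0,"ty":0,"tz":0,"turn":0,"jaw":0},
    {"tx":0,"ty":0,"tz":0,"turn":0,"jaw":0.3},
    {"tx":0,"ty":0,"tz":0,"turn":0,"jaw":0.3},
    {"tx":0,"ty":0,"tz":0,"turn":0,"jaw":0.3},
  ],
)

```text
time_s: 6.35
position: [0.5604, 0.2971, 0.0618]
tool_rot: [[-0.417, 0.909, -0.001], [0.909, 0.417, 0.001], [0.001, -0.0, -1.0]]
ft_force: [0.1, -0.3, -0.7]
grip_width: 0.0556
```

apply_moves(
  motion=[
    {"tx":0,"ty":0,"tz":-2,"turn":0,"jaw":0.3},
    {"tx":0,"ty":0,"tz":-5,"turn":0,"jaw":0.3},
    {"tx":0,"ty":0,"tz":-9,"turn":0,"jaw":0.3},
    {"tx":0,"ty":0,"tz":-10,"turn":0,"jaw":0.3},
    {"tx":0,"ty":0,"tz":-10,"turn":0,"jaw":0.3},
  ],
)

```text
time_s: 6.77
position: [0.5618, 0.2975, 0.1658]
tool_rot: [[-0.417, 0.909, 0.006], [0.909, 0.417, 0.003], [0.0, 0.007, -1.0]]
ft_force: [-0.2, 0.3, -0.5]
grip_width: 0.0557
```

Run:
```python
from h import *
s=telemetry.observe(); print(s['time_s'],s['position'],s['grip_width'],s['q'],np.degrees(np.arctan2(s['tool_rot'][1,0],s['tool_rot'][0,0])),go([.4705,.297,.20],s))
```

```text
6.7667 [0.5618 0.2975 0.1658] 0.05572594550059725 [17.2211 33.8521 67.461   0.0704 78.2774 -7.4338] 114.64092736305871 [ 3.7666 -8.2936 -3.475 ]
```

apply_moves(
  motion=[
    {"tx":0,"ty":0,"tz":-2,"turn":-6.5,"jaw":0.3},
    {"tx":0.8,"ty":-1.8,"tz":-3.5,"turn":-13,"jaw":0.3},
    {"tx":1.5,"ty":-3.3,"tz":-3.5,"turn":-19.5,"jaw":0.3},
    {"tx":2.2,"ty":-4.9,"tz":-3.5,"turn":-26,"jaw":0.3},
    {"tx":3,"ty":-6.6,"tz":-3.5,"turn":-32.5,"jaw":0.3},
  ],
)

```text
time_s: 7.18
position: [0.4881, 0.2968, 0.1992]
tool_rot: [[-0.843, 0.538, 0.005], [0.538, 0.843, 0.003], [-0.003, 0.005, -1.0]]
ft_force: [0.4, -0.3, -0.8]
grip_width: 0.0553
```

apply_moves(
  motion=[
    {"tx":0,"ty":0,"tz":0,"turn":-6.5,"jaw":0.3},
    {"tx":0,"ty":0,"tz":0,"turn":-13,"jaw":0.3},
    {"tx":0,"ty":0,"tz":0,"turn":-19.5,"jaw":0.3},
    {"tx":0,"ty":0,"tz":0,"turn":-26,"jaw":0.3},
    {"tx":0,"ty":0,"tz":0,"turn":-32,"jaw":0.3},
  ],
)

```text
time_s: 7.6
position: [0.4876, 0.2966, 0.1979]
tool_rot: [[-1.0, 0.005, 0.003], [0.005, 1.0, 0.002], [-0.003, 0.002, -1.0]]
ft_force: [0.1, 0.3, 0.1]
grip_width: 0.0553
```

apply_moves(
  motion=[
    {"tx":0,"ty":0,"tz":0,"turn":0,"jaw":0.3},
    {"tx":0,"ty":0,"tz":0,"turn":0,"jaw":0.3},
  ],
)

```text
time_s: 7.77
position: [0.4872, 0.2965, 0.1967]
tool_rot: [[-1.0, 0.007, 0.001], [0.007, 1.0, 0.001], [-0.001, 0.001, -1.0]]
ft_force: [0.3, -0.4, -0.2]
grip_width: 0.0557
```

Run:
```python
from h import *
from dock import dock
s,p,im,d=shot("w6"); print(s['time_s'],s['position'],s['qvel'])
cv2.imwrite("pics/w6c.png",im[:,:,::-1])
try: dock("w6")
except Exception as e: print(e)
print("yaw",np.degrees(np.arctan2(s['tool_rot'][1,0],s['tool_rot'][0,0])), go([.4705,.297,.045],s))
```

```text
7.7667 [0.4872 0.2965 0.1967] [ 0.0203 -0.2082 -0.4533 -0.0849  0.231   1.5438]
w6 nut px 257.5 259.0 depth z 0.06913635393027404 circ ((551.95947265625, 295.8441162109375), 22.853378295898438) meanXYZ [0.5537 0.2967 0.0646]
[[574.7100219726562, 297.1713562011719], [567.0691528320312, 282.37139892578125], [535.0938110351562, 285.70477294921875], [529.2107543945312, 294.6986083984375], [537.2422485351562, 308.9947509765625], [568.3161010742188, 309.2652282714844]]
handle z 0.06979799654606805 rect [469.6 297.7  30.1  15.1  -0.7] px [258.9043 170.883 ]
white z 0.01996460610768422 rect [470.1 296.7  79.7  50.1  -1.3]
dock rect [502.4 290.2 164.3 105.1  -1.3] 0.01637910173779178
tongue rect [556.5 272.7  72.7  19.6  89.5] 0.026333557168218225
yaw 179.57223437451515 [ 1.6839  0.0176 15.1657]
```

View pics/w6c.png

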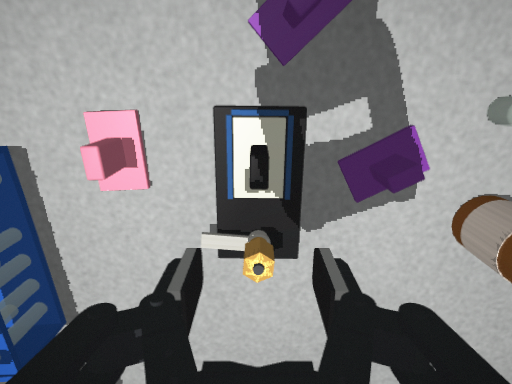

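View 6: the tongue at (225,242) now points sideways (about 85°), well clear, and the tile still lies in its nest at (260,155). I'll go down onto the handle.

apply_moves(
  motion=[
    {"tx":1,"ty":0,"tz":2,"turn":0.5,"jaw":0.3},
    {"tx":1.7,"ty":0,"tz":5,"turn":0.5,"jaw":0.3},
    {"tx":1.7,"ty":0,"tz":9,"turn":0.5,"jaw":0.3},
    {"tx":1.7,"ty":0,"tz":10,"turn":0.5,"jaw":0.3},
    {"tx":1.7,"ty":0,"tz":10,"turn":0.5,"jaw":0.3},
  ],
)

```text
time_s: 8.23
position: [0.4693, 0.2963, 0.0945]
tool_rot: [[-1.0, 0.018, -0.004], [0.018, 1.0, -0.001], [0.004, -0.001, -1.0]]
ft_force: [0.0, -0.2, 0.4]
grip_width: 0.0557
```

Run:
```python
from h import *
s=telemetry.observe(); print(s['position'],go([.4702,.2971,.047],s),np.degrees(np.arctan2(s['tool_rot'][1,0],s['tool_rot'][0,0])))
```

```text
[0.4693 0.2963 0.0945] [-0.1092  0.0841  4.7542] 178.9453909772417
```

apply_moves(
  motion=[
    {"tx":-0.08,"ty":0.08,"tz":1.5,"turn":0,"jaw":0.3},
    {"tx":-0.08,"ty":0.08,"tz":3,"turn":0,"jaw":0.3},
    {"tx":-0.08,"ty":0.08,"tz":4.4,"turn":0,"jaw":0.3},
    {"tx":-0.08,"ty":0.08,"tz":4.75,"turn":0,"jaw":0.3},
    {"tx":-0.08,"ty":0.08,"tz":4.75,"turn":0,"jaw":0.3},
  ],
)

```text
time_s: 8.65
position: [0.4706, 0.2972, 0.0478]
tool_rot: [[-1.0, 0.019, -0.004], [0.019, 1.0, -0.0], [0.004, -0.0, -1.0]]
ft_force: [0.4, 1.1, -0.4]
grip_width: 0.0555
```

apply_moves(
  motion=[
    {"tx":0,"ty":0,"tz":0,"turn":0,"jaw":0},
    {"tx":0,"ty":0,"tz":0,"turn":0,"jaw":-0.3},
    {"tx":0,"ty":0,"tz":0,"turn":0,"jaw":-0.5},
    {"tx":0,"ty":0,"tz":0,"turn":0,"jaw":-1},
    {"tx":0,"ty":0,"tz":0,"turn":0,"jaw":-1},
  ],
  squeeze=40,
)

```text
time_s: 9.07
position: [0.4711, 0.2974, 0.0489]
tool_rot: [[-1.0, 0.019, -0.002], [0.019, 1.0, 0.0], [0.002, 0.0, -1.0]]
ft_force: [-0.8, -0.8, 5.8]
grip_width: 0.0157
```

apply_moves(
  motion=[
    {"tx":0,"ty":0,"tz":0,"turn":0,"jaw":-1},
    {"tx":0,"ty":0,"tz":0,"turn":0,"jaw":-1},
    {"tx":0,"ty":0,"tz":0,"turn":0,"jaw":-1},
  ],
)

```text
time_s: 9.32
position: [0.471, 0.2974, 0.0489]
tool_rot: [[-1.0, 0.019, -0.002], [0.019, 1.0, 0.0], [0.002, 0.0, -1.0]]
ft_force: [-0.3, 0.3, 1.5]
grip_width: 0.0153
```

apply_moves(
  motion=[
    {"tx":0,"ty":0,"tz":-0.7,"turn":0,"jaw":-1},
    {"tx":0,"ty":0,"tz":-2,"turn":0,"jaw":-1},
    {"tx":0,"ty":0,"tz":-4,"turn":0,"jaw":-1},
    {"tx":0,"ty":0,"tz":-6.5,"turn":0,"jaw":-1},
    {"tx":0,"ty":0,"tz":-9,"turn":0,"jaw":-1},
  ],
)

```text
time_s: 9.73
position: [0.4708, 0.2972, 0.1399]
tool_rot: [[-1.0, 0.019, -0.003], [0.019, 1.0, -0.0], [0.003, -0.0, -1.0]]
ft_force: [1.2, -0.1, -0.6]
grip_width: 0.0155
```

apply_moves(
  motion=[
    {"tx":0,"ty":0,"tz":-2.5,"turn":0,"jaw":-1},
    {"tx":0,"ty":0,"tz":-5,"turn":0,"jaw":-1},
    {"tx":0,"ty":0,"tz":-7.5,"turn":0,"jaw":-1},
    {"tx":0,"ty":0,"tz":-9,"turn":0,"jaw":-1},
    {"tx":0,"ty":0,"tz":-9.5,"turn":0,"jaw":-1},
  ],
)

```text
time_s: 10.15
position: [0.4715, 0.2975, 0.2378]
tool_rot: [[-1.0, 0.019, 0.001], [0.019, 1.0, 0.001], [-0.001, 0.001, -1.0]]
ft_force: [-0.1, 0.1, -1.3]
grip_width: 0.0159
```

apply_moves(
  motion=[
    {"tx":0,"ty":0,"tz":-0.5,"turn":0,"jaw":-1},
    {"tx":0,"ty":0,"tz":-0.5,"turn":0,"jaw":-1},
  ],
)

```text
time_s: 10.32
position: [0.4716, 0.2975, 0.2435]
tool_rot: [[-1.0, 0.019, 0.002], [0.019, 1.0, 0.002], [-0.002, 0.002, -1.0]]
ft_force: [0.2, -0.1, -1.7]
grip_width: 0.0154
```

Run:
```python
from h import *
s,p,im,d=shot("w7"); print(s['time_s'],s['position'],s['grip_width'],s['ft_force'],s['q'])
print("yaw",np.degrees(np.arctan2(s['tool_rot'][1,0],s['tool_rot'][0,0])), go([.5363,-.2645,.235],s))
```

```text
10.3167 [0.4716 0.2975 0.2435] 0.015398121738639161 [ 0.1949 -0.0796 -1.6928] [ 20.0604  22.7061  73.7093   0.048   83.4432 -68.8436]
yaw 178.89852179732787 [ -7.5501 -56.067    0.7738]
```

View pics/w7.png

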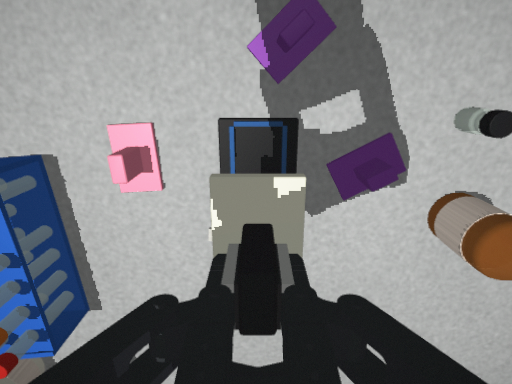

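View 7: the tile is gripped by its handle, level and clear of the dock. I'll carry it across the rack with the underside near 0.206 m; the tubes top out at 0.126 m.

apply_moves(
  motion=[
    {"tx":-0.2,"ty":-1.5,"tz":0,"turn":0,"jaw":-1},
    {"tx":-0.6,"ty":-4,"tz":0,"turn":0,"jaw":-1},
    {"tx":-1,"ty":-7,"tz":0,"turn":0,"jaw":-1},
    {"tx":-1.4,"ty":-10,"tz":0,"turn":0,"jaw":-1},
    {"tx":-1.8,"ty":-13,"tz":0,"turn":0,"jaw":-1},
  ],
)

```text
time_s: 10.78
position: [0.4864, 0.1658, 0.2411]
tool_rot: [[-1.0, 0.019, -0.002], [0.019, 1.0, 0.001], [0.002, 0.001, -1.0]]
ft_force: [0.5, -0.9, -1.7]
grip_width: 0.0157
```

apply_moves(
  motion=[
    {"tx":-0.4,"ty":-3,"tz":0,"turn":0,"jaw":-1},
    {"tx":-0.8,"ty":-6,"tz":0,"turn":0,"jaw":-1},
    {"tx":-1.2,"ty":-9,"tz":0,"turn":0,"jaw":-1},
    {"tx":-1.6,"ty":-12,"tz":0,"turn":0,"jaw":-1},
    {"tx":-2,"ty":-15,"tz":0,"turn":0,"jaw":-1},
  ],
)

```text
time_s: 11.2
position: [0.5031, 0.0141, 0.2398]
tool_rot: [[-1.0, 0.019, -0.004], [0.019, 1.0, 0.001], [0.004, 0.001, -1.0]]
ft_force: [0.4, 0.5, -1.3]
grip_width: 0.0154
```

apply_moves(
  motion=[
    {"tx":-0.4,"ty":-3,"tz":0,"turn":0,"jaw":-1},
    {"tx":-0.8,"ty":-6,"tz":0,"turn":0,"jaw":-1},
    {"tx":-1.2,"ty":-9,"tz":0,"turn":0,"jaw":-1},
    {"tx":-1.6,"ty":-12,"tz":0,"turn":0,"jaw":-1},
    {"tx":-2,"ty":-15,"tz":0,"turn":0,"jaw":-1},
  ],
)

```text
time_s: 11.62
position: [0.5198, -0.1376, 0.2382]
tool_rot: [[-1.0, 0.019, -0.007], [0.019, 1.0, 0.003], [0.007, 0.002, -1.0]]
ft_force: [-0.6, -0.2, -1.0]
grip_width: 0.0155
```

Run:
```python
from h import *
s=telemetry.observe(); print(s['time_s'],s['position'],s['grip_width'],s['ft_force'],s['q'])
print("yaw",np.degrees(np.arctan2(s['tool_rot'][1,0],s['tool_rot'][0,0])), go([.5363,-.2645,.235],s))
```

```text
11.6167 [ 0.5198 -0.1376  0.2382] 0.015500766898378808 [-0.5734 -0.1501 -1.0375] [ -27.4335   21.176    77.0684   -0.0407   82.1545 -116.345 ]
yaw 178.91767475964792 [ -1.8919 -12.6548   0.2765]
```

apply_moves(
  motion=[
    {"tx":0,"ty":-0.5,"tz":0,"turn":3,"jaw":-1},
    {"tx":0,"ty":-0.5,"tz":0,"turn":6,"jaw":-1},
    {"tx":0,"ty":-0.5,"tz":0,"turn":8.3,"jaw":-1},
    {"tx":0,"ty":-0.5,"tz":0,"turn":8.3,"jaw":-1},
    {"tx":0,"ty":-0.5,"tz":0,"turn":8.3,"jaw":-1},
  ],
)

```text
time_s: 12.03
position: [0.5194, -0.1425, 0.2372]
tool_rot: [[-0.987, 0.162, -0.008], [0.162, 0.987, 0.003], [0.009, 0.002, -1.0]]
ft_force: [0.1, -0.6, -1.2]
grip_width: 0.0155
```

```bash
cat > win.py <<'E'
from h import *
import sys
s,p,im,d=shot(sys.argv[1]); print(s['time_s'],s['position'],s['grip_width'],s['qvel'].round(2))
print("yaw",np.degrees(np.arctan2(s['tool_rot'][1,0],s['tool_rot'][0,0])), "z axis",s['tool_rot'][:,2])
print("go",go([.5363,-.2645,.235],s))
X=cloud(p,d)
m=(im.max(2)<60)&(abs(X[...,0]-.536)<.07)&(abs(X[...,1]+.2645)<.07)&(abs(X[...,2]-.075)<.012)
n,l,st,_=cv2.connectedComponentsWithStats(m.astype(np.uint8))
for i in range(1,n):
    if st[i,4]>300:
        P=X[l==i]; v,u=np.where(l==i); print("win px",st[i],"z",np.median(P[:,2]),"depth rect",rect(P),"ray rect",rect(onz(p,np.c_[u,v],.075)))
# tile: points around its top near the tool
T=s['tool_rot']; L=(X-s['position'])@T
t=(abs(L[...,2]-.029)<.006)&(abs(L[...,0])<.06)&(abs(L[...,1])<.04)&(d>0)
print("tile top in tool: n",t.sum(),"z",np.median(L[t][:,2]),"x",np.percentile(L[t][:,0],[.5,99.5]),"y",np.percentile(L[t][:,1],[.5,99.5]),rect(L[t]))
A=np.c_[L[t][:,:2],np.ones(t.sum())]; print("tilt in tool",np.linalg.lstsq(A,L[t][:,2],rcond=None)[0])
E
python3 win.py w8
```

```text
12.0333 [ 0.5194 -0.1425  0.2372] 0.015529547104880517 [ 0.16 -0.19 -0.4   0.02  0.13 -0.29]
yaw 170.68384379315694 z axis [-0.0082  0.0035 -1.    ]
go [ -3.6407 -11.7657   0.1673]
win px [ 104  176   66   81 2469] z 0.07586523677860363 depth rect [ 536.6 -264.5   86.3   55.3   -9.5] ray rect [ 536.9 -264.7   85.2   54.9   -9.3]
tile top in tool: n 6336 z 0.028959757955532392 x [-0.0034  0.0408] y [-0.0251  0.0243] [17.4 -0.5 50.1 47.6 89.8]
tilt in tool [0.0205 0.0008 0.0285]
```

View pics/w8.png

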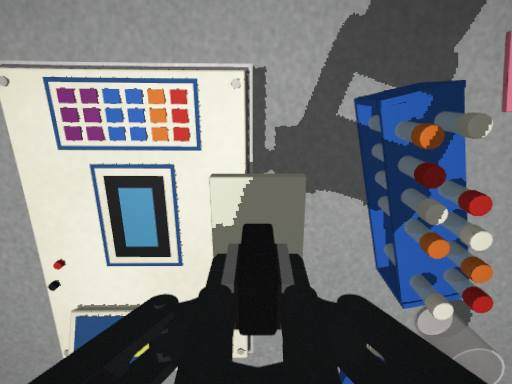

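View 8: the window is centred at about (137,217), measured at (0.537, -0.265, 0.0755) with yaw -9.4°, which agrees with the earlier views. I'll move over it, then descend partway.

apply_moves(
  motion=[
    {"tx":-0.6,"ty":-2,"tz":0,"turn":0,"jaw":-1},
    {"tx":-1.6,"ty":-5,"tz":0,"turn":0,"jaw":-1},
    {"tx":-2.6,"ty":-8,"tz":0,"turn":0,"jaw":-1},
    {"tx":-3.4,"ty":-10.5,"tz":0,"turn":0,"jaw":-1},
    {"tx":-3.77,"ty":-11.72,"tz":0,"turn":0,"jaw":-1},
  ],
)

```text
time_s: 12.5
position: [0.5379, -0.2668, 0.2362]
tool_rot: [[-0.987, 0.162, -0.008], [0.162, 0.987, 0.003], [0.009, 0.002, -1.0]]
ft_force: [-0.3, 0.7, -1.4]
grip_width: 0.0157
```

apply_moves(
  motion=[
    {"tx":0,"ty":0,"tz":1.5,"turn":0,"jaw":-1},
    {"tx":0,"ty":0,"tz":3.5,"turn":0,"jaw":-1},
    {"tx":0,"ty":0,"tz":5.5,"turn":0,"jaw":-1},
    {"tx":0,"ty":0,"tz":7,"turn":0,"jaw":-1},
    {"tx":0,"ty":0,"tz":7,"turn":0,"jaw":-1},
  ],
)

```text
time_s: 12.92
position: [0.5362, -0.2652, 0.1629]
tool_rot: [[-0.987, 0.161, -0.013], [0.161, 0.987, 0.007], [0.014, 0.005, -1.0]]
ft_force: [-0.1, 1.3, -1.4]
grip_width: 0.016
```

Run:
```python
from h import *
s,p,im,d=shot("w9"); print(s['time_s'],s['position'],s['grip_width'],s['tool_rot'][:,2],np.degrees(np.arctan2(s['tool_rot'][1,0],s['tool_rot'][0,0])))
X=cloud(p,d); print("go",go([.5376,-.2642,.1225],s))
L=(X-s['position'])@s['tool_rot']; t=(abs(L[...,2]-.029)<.004)&(L[...,0]>.02)&(L[...,0]<.045)&(abs(L[...,1])<.03)
P=X[t]; print(t.sum(),"world plane slopes",np.linalg.lstsq(np.c_[P[:,:2]-P[:,:2].mean(0),np.ones(len(P))],P[:,2],rcond=None)[0])
print("tool-x max edge",np.percentile(L[t][:,0],99.5),"y",np.percentile(L[t][:,1],[.5,99.5]))
```

```text
12.9167 [ 0.5362 -0.2652  0.1629] 0.015958003133134693 [-0.0134  0.0072 -0.9999] 170.73240908437361
go [-0.185   0.098   4.0401]
3767 world plane slopes [0.0147 0.0012 0.1343]
tool-x max edge 0.04088843225753365 y [-0.0251  0.0242]
```

apply_moves(
  motion=[
    {"tx":-0.18,"ty":0.1,"tz":0.8,"turn":0,"jaw":-1},
    {"tx":-0.18,"ty":0.1,"tz":1.6,"turn":0,"jaw":-1},
    {"tx":-0.18,"ty":0.1,"tz":2.4,"turn":0,"jaw":-1},
    {"tx":-0.18,"ty":0.1,"tz":3,"turn":0,"jaw":-1},
    {"tx":-0.18,"ty":0.1,"tz":3,"turn":0,"jaw":-1},
  ],
)

```text
time_s: 13.38
position: [0.538, -0.2645, 0.1335]
tool_rot: [[-0.987, 0.161, -0.013], [0.161, 0.987, 0.007], [0.014, 0.005, -1.0]]
ft_force: [-0.1, 0.0, -1.4]
grip_width: 0.0154
```

apply_moves(
  motion=[
    {"tx":0,"ty":0,"tz":0,"turn":0,"jaw":-1},
    {"tx":0,"ty":0,"tz":0,"turn":0,"jaw":-1},
    {"tx":0,"ty":0,"tz":0,"turn":0,"jaw":-1},
  ],
)

```text
time_s: 13.63
position: [0.5381, -0.2646, 0.1338]
tool_rot: [[-0.987, 0.161, -0.012], [0.161, 0.987, 0.006], [0.013, 0.004, -1.0]]
ft_force: [-0.1, -0.6, -0.5]
grip_width: 0.0156
```

Run:
```python
from h import *
s=telemetry.observe(); print(s['position'],s['tool_rot'][:,2],np.degrees(np.arctan2(s['tool_rot'][1,0],s['tool_rot'][0,0])),go([.5376,-.2642,.1225],s),s['qvel'])
```

```text
[ 0.5381 -0.2646  0.1338] [-0.0124  0.0064 -0.9999] 170.72923050760338 [0.0383 0.0249 1.1333] [ 0.0069 -0.2254  0.0127  0.1082 -0.0278 -0.0588]
```

apply_moves(
  motion=[
    {"tx":0.04,"ty":0.03,"tz":0.4,"turn":0,"jaw":-1},
    {"tx":0.04,"ty":0.03,"tz":0.8,"turn":0,"jaw":-1},
    {"tx":0.04,"ty":0.03,"tz":1.1,"turn":0,"jaw":-1},
    {"tx":0.04,"ty":0.03,"tz":1.1,"turn":0,"jaw":-1},
    {"tx":0.04,"ty":0.03,"tz":1.1,"turn":0,"jaw":-1},
  ],
)

```text
time_s: 14.05
position: [0.5375, -0.2641, 0.1226]
tool_rot: [[-0.987, 0.161, -0.013], [0.161, 0.987, 0.007], [0.014, 0.005, -1.0]]
ft_force: [-0.5, -0.5, -1.5]
grip_width: 0.0155
```

apply_moves(
  motion=[
    {"tx":0,"ty":0,"tz":0,"turn":0,"jaw":-1},
    {"tx":0,"ty":0,"tz":0,"turn":0,"jaw":-1},
    {"tx":0,"ty":0,"tz":0,"turn":0,"jaw":-1},
    {"tx":0,"ty":0,"tz":0,"turn":0,"jaw":-1},
    {"tx":0,"ty":0,"tz":0,"turn":0,"jaw":-1},
  ],
)

```text
time_s: 14.47
position: [0.5376, -0.2641, 0.1227]
tool_rot: [[-0.987, 0.161, -0.013], [0.161, 0.987, 0.007], [0.014, 0.004, -1.0]]
ft_force: [0.3, -0.6, -1.6]
grip_width: 0.0158
```

Run:
```python
from h import *
s,p,im,d=shot("w10"); print(s['time_s'],s['position'],s['grip_width'],s['ft_force'],s['tool_rot'][:,2],np.degrees(np.arctan2(s['tool_rot'][1,0],s['tool_rot'][0,0])),s['qvel'])
X=cloud(p,d); print("go",go([.5376,-.2642,.1225],s))
L=(X-s['position'])@s['tool_rot']; t=(abs(L[...,2]-.029)<.004)&(L[...,0]>.02)&(L[...,0]<.045)&(abs(L[...,1])<.03)
P=X[t]; print("tile top slopes",np.linalg.lstsq(np.c_[P[:,:2]-s['position'][:2],np.ones(len(P))],P[:,2],rcond=None)[0])
print("edge x",np.percentile(L[t][:,0],99.5),"y",np.percentile(L[t][:,1],[.5,99.5]))
a=(abs(X[...,2]-.075)<.008)&(abs(X[...,0]-.45)<.04)&(abs(X[...,1]+.25)<.06); print("analyser top z",np.median(X[a][:,2]))
A,_=get_image("top"); B,_=get_image("scene")
o=np.vstack([cv2.resize(A[110:260,60:460],(800,300),interpolation=2),cv2.resize(B[110:320,110:460],(500,300),interpolation=2)[:, :].copy() if 0 else np.pad(cv2.resize(B[110:320,110:460],(500,300),interpolation=2),((0,0),(0,300),(0,0)))])
cv2.imwrite("pics/fin.png",o[:,:,::-1])
```

```text
14.4667 [ 0.5376 -0.2641  0.1227] 0.01578667127023352 [ 0.3449 -0.6166 -1.5892] [-0.0127  0.0065 -0.9999] 170.72830119987592 [ 0.0021  0.0638  0.1066 -0.0424  0.0142  0.0146]
go [-0.0052 -0.0045  0.0175]
tile top slopes [0.0155 0.0008 0.0945]
edge x 0.04089420003679923 y [-0.025   0.0242]
analyser top z 0.07600727601677418
```

View pics/fin.png

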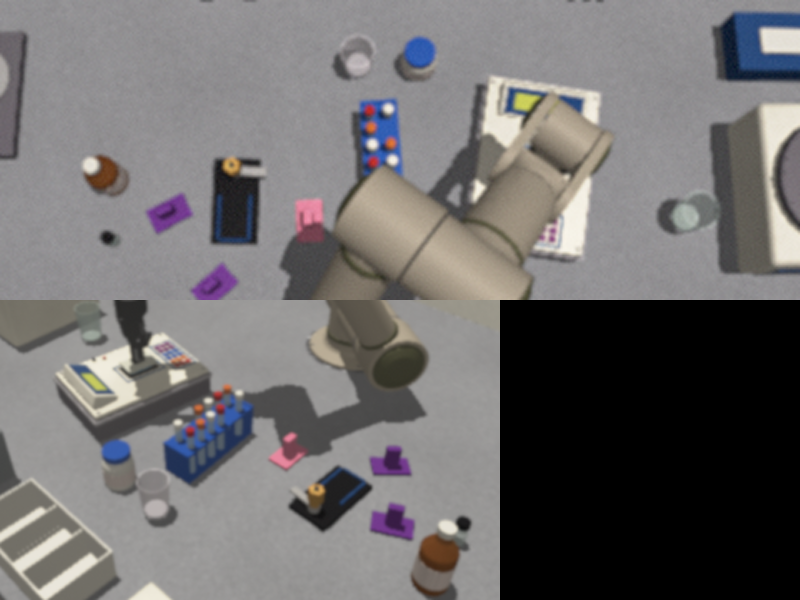

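View pics/w10.png

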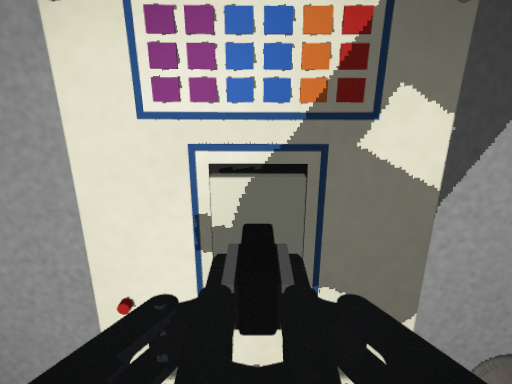

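Views 9–10: the tile covers the black frame evenly, with its near edge at (258,173) lying parallel inside the blue border. The tongue is swung aside, and the rack and loose items look the same as at the start. The arm is still, so I'm handing in.

```bash
python3 -c "
from rig import close_job; print(close_job())"
```

```text
the job is handed in; nothing more can be done
None
```

I turned the nut about 76° anticlockwise, to a clamp angle of about 85°, so the tongue swung clear while the tile stayed in its nest. I then lifted the tile by its handle, carried it over the rack, and stopped with it held above the analyser window. The job was handed in at about 14.6 s with the tile still gripped.

**Last checks:**
- **Position:** the TCP is within 0.2 mm of its target. The tile is centred on the window to about 1 mm by measurement, and its long side is within about 0.2° of the frame's.
- **Height:** the tile's underside is about 10–11 mm above the window.
- **Arm and grip:** the joints are still, the wrist force is about 2 N, and the grip holds at 15.8 mm.
- **Surroundings:** the rack, glassware, bottles and look-alikes look unmoved in the final pictures. I judged this by eye and did not measure it.

**Checks that were off:**
- **Tilt:** the tile leans about 0.9°, because the tool picked up a small tilt along the way. I left it, as the moves cannot correct tilt.
- **Window height:** the first two-view estimate gave 83 mm. Later readings gave about 76 mm, against the stated 75 mm, and I worked to those.

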